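# Let the seed balls out and ease the lid shut

## Robot

A 6-joint arm with a two-finger parallel gripper is mounted at the origin on the work surface. World frame = base frame: x ahead of the robot, y to its left, z up, the work surface at z = 0. Lengths are in m, angles in degrees, forces in N, time in s.
With the tool pointing down it reaches from about 0.3 to 0.75 m from the base axis. Payload 8.5 kg.
Tool frame: the origin (TCP) lies midway between the tips of the shut fingers; the grasp point (between the pads) lies 19 mm behind it; y points along the fingers, x is the direction in which the jaws open and shut, and the axes are right-handed (so a half turn about y gives the same grasp; the last joint's range is limited). The gripper opens to 85 mm and grips with 20 to 120 N. Pads are 22 mm wide; open, the fingers measure 114 mm over their backs; the gripper's body (76 mm by 85 mm) begins 54 mm behind the grasp point. The pads swing forward as they close: fully open they stand 13 mm farther back than shut.
Start: joints at [-82.695, 21.807, 74.336, -0, 83.858, -12.336], TCP at [0.185, -0.518, 0.231] pointing down, gripper open.
Joint ranges: [-178.18, 178.18], [-50.72, 133.34], [12.68, 142.11], [-81.47, 261.47], [9.98, 163.14], [-165.26, 165.26]. Speed limits (degrees/s): [136.94, 136.94, 180, 180, 180, 180].

## Interface

Orientations are given as a 3x3 rotation matrix whose columns are the frame's x, y, z axes.
In Python, from rig import env gives the robot as it stands.
- The arm moves only by the tool carry_out, never from a script. Its argument "plan" is a list of rows, each a list of 3 entries, a list of its own where there are three numbers: the shift along the tool's x, y, z in m, then the turn, a rotation vector about the tool's x, y, z in degrees, then the finger opening in m, from 0 to 0.0854. In form: [[[dx, dy, dz], [ax, ay, az], jaw], ...]. A call has 1 to 8 rows; each row shifts and turns the commanded pose from where the row before left it, along the tool's axes as they then stand; what a row does not reach is not made up. A row lasts 1/8 s, in which the tool goes at most 62.5 mm and 10.7 degrees, less where a joint would pass 70% of its speed; a pose out of reach is approached as far as the arm can. A call is refused whole if a number of a shift passes 0.0625 or a number of a turn 10.7, either way. A call with a gripper value outside its range is refused whole. The fingers move at their own pace and stop on an object; "force" is the grip in N (left out, the last holds). Time passes only in rows, so rows that do not move let the fingers close. It gives the time, the measured TCP pose, the force and the opening at its end, in the units of the state.
- env.observe(): the state, without advancing time (a new reading comes with each control period).
- env.get_image(name): name is "scene" or "top"; returns a dict with "image" (400x640x3 uint8, red, green, blue), "vfov" (degrees; the focal length in pixels is half the picture's height over the tangent of half this angle, whatever the lens; pixels are square), "cx", "cy" (the principal point, pixels), "k1" (the pictures are not rectified: a ray, as slopes to the right and down, at radius r is drawn at 1 + k1 r^2 times it, then the intrinsics apply), "rvec" (rotation vector, rad) and "tvec" (3), from world to camera coordinates, as OpenCV has them. Camera axes: x right, y down, z forward; pixel columns grow to the right and rows downward; lengths in m; the calibration is good to about 2 mm. A picture is of the moment at which its call begins. There is no depth.
- env.close_job(): hands the job in, once; it reports no verdict.
Trained networks look in a picture, given as the dict that the camera call returned (one of the last four; its "shot" number tells which), for a name from the list of things; names that differ only in an ending like _2 or _b are one class to them, and where a whole thing is asked for, a point or a joint stands for the part that bears it (a point fixed in the world has none). Each returns a list of dicts, best first, with "conf" (0 to 1); they miss things now and then, are a little off and sometimes report something else, mostly with a low value. They report only what shows in the picture. A call takes as long as a camera call. They do not tell look-alikes from the thing itself.
- env.outline_of(target, picture): "mask" (400x640 bool, what is visible of it) and "pixel" ([row, column] in pixels, amid what is visible of it).
The state is a dict: "time_s": time; "q": joint angles; "qvel": joint speeds; "joint_efforts": joint torques, N m; "position": TCP position; "tool_rot": TCP orientation; "ft_force": force on the tool from outside, world axes, zero at the start; "wrist_torque": the same for the moment, N m; "grip_width": finger opening in m.
Only numpy, scipy, OpenCV 4.12 (cv2) and the standard library are available. Lean on these libraries where they do the work, as an engineer would, in place of code of your own. Each camera call takes 0.05 s, during which the arm holds its last target.

## Task

With your fingertips, press the orange lever pad of the seed-ball dispenser all the way down so that its green lid swings wide open, and keep it down until both clay balls have rolled out into the white dish. Then let the lever come up slowly under your fingers, easing the lid fully shut without letting it drop or slam, and move clear. Only press the lever: touch neither the lid, the balls nor the dish, and leave the pot, mister, dibber and trowel where they are.

Things in the scene. Friction and masses are not known exactly. Their poses are not given: they have to be found in the camera images.
- dispenser: Aluminium seed-ball dispenser fixed to the shelf, 165 (x) x 68 (y) mm, highest point (lid hinge) 173 mm up at x = -51. Origin: underside, on the shelf. +x points from the lever to the trough mouth and dish. Lever pad at x = -212 to -172, y +-23 mm; from its centre to the rear of the body 95 mm, bridged only by a 10 mm bar. A push rod on the +y side links lever and lid.
- pad (a point): Centre of the top face of the orange lever pad, 40 mm (along dispenser x) x 46 mm (along dispenser y) x 8 mm thick. At rest it is 98 mm above the shelf and slopes 12 degrees (its outer end higher). Pressed fully, it goes almost straight down by 46 mm to 52 mm above the shelf, sloping 12 degrees the other way, and meets a firm stop. This point moves with the lever.
- lever (a joint): Lever angle in rad: 0 at rest (up), 0.42 pressed fully down against its stop. Pivots about the dispenser's y axis 107 mm behind the pad, towards the dispenser. Pressing takes roughly 2 to 6 N at the pad; the weight of the lid alone brings the lever back up, so the lid falls shut if the lever is let go.
- lid (a joint): Lid opening in rad: 0 shut, about 0.89 wide open. Driven by the lever through the push rod, a little over 2 rad of lid per rad of lever. Letting go of the lever makes the lid drop at several rad/s; easing it means under about 2 rad/s.
- lid_edge (a point): Middle of the low, free edge of the lid. The lid is green-edged with a clear window, 172 mm long x 60 mm wide, hinged at its high end (hinge line 166 mm above the shelf, 51 mm from the dispenser's origin towards the lever); a 40 mm lip hangs from this free edge and closes the trough's mouth. Moves with the lid.
- ball0_center (a point): Centre of the first terracotta-coloured clay ball, 30 mm in diameter, 22 g, lying in the sloping trough behind the lid's lip; it rolls out by itself when the lid is raised.
- ball1_center (a point): Centre of the second clay ball, same size, behind the first in the trough.
- dish: Loose white ceramic dish, 150 mm across the rim, 45 mm tall, wall 5 mm, standing under the trough's mouth on the far side of the dispenser. Origin at the centre of its underside.
- pot: Blue glazed open pot, 104 mm across the rim, 85 mm tall, upright; origin at the centre of its underside. Bystander.
- mister: Clear plastic mister bottle, 68 mm across, 174 mm tall, upright, white head; origin at the centre of its underside. Bystander.
- dibber: Beech dibber lying flat along its x axis, 182 mm long, 25 mm thick, T-handle 90 mm wide at its -x end; origin at mid-length on the shelf. Bystander.
- trowel: Aluminium trowel lying flat along its x axis, about 280 mm long, wooden handle 22 mm high at its -x end (x = -150 to -30 mm), blade 66 mm wide at +x (to x = 128 mm); origin on the shelf where handle neck meets blade. Bystander.
There are look-alikes about, which are no part of the job. Of the things that look like the dish, take the one that is nearest to the robot's base at the start.

How it is judged:
By the outcome, as a careful person would: the job done as asked, in the order asked, and still so for the second after the job is handed in, with the robot touching nothing.
It also fails if it takes over 45 s, if anything falls off the work surface, if the arm or the gripper's body presses on something with over 40 N, if the wrist force passes 120 N, or if a joint passes its speed limit or range.

## Working session

There is one attempt and no reset: what is moved stays moved. The work goes in short steps, Python scripts to look and compute and a tool call to move; the robot and the scene stay as the last step left them, time stands still between calls to the robot, and variables do not carry over. Pictures are saved under pics/ and viewed, and the job is handed in when it is done.

Besides the shell and the picture viewer there is one more tool, called by a JSON object that holds its "fn" and its "kwargs", one argument or row to a line. carry_out: Moves the arm, as the interface text tells. Its arguments: {"type":"object","properties":{"plan":{"type":"array","items":{"type":"array"}},"force":{"type":"number"}},"required":["plan"]}

```bash
ls; mkdir -p pics; python3 - <<'E'
from rig import env
import cv2
for n in ["scene","top"]:
    p=env.get_image(n); cv2.imwrite(f"pics/{n}0.png",p["image"][:,:,::-1])
    print(n,{k:v for k,v in p.items() if k!="image"})
print(env.observe())
E
```

```text
pics
scene {'vfov': 45.10991807408043, 'cx': 320.27095367453137, 'cy': 189.92843633691533, 'k1': -0.12357088784931446, 'rvec': array([ 0.86211674,  2.41790244, -1.18711647]), 'tvec': array([ 0.44001235, -0.16742599,  1.46052707]), 'shot': 1}
top {'vfov': 57.955953443017044, 'cx': 320.69447311105995, 'cy': 201.44729349665073, 'k1': -0.0475413448518554, 'rvec': array([ 2.18756941, -2.14422235,  0.07024041]), 'tvec': array([0.04798506, 0.64170351, 0.91057848]), 'shot': 2}
{'time_s': 0.1, 'q': array([-8.26939547e+01,  2.18369023e+01,  7.43769370e+01, -1.12825850e-03,
        8.38579707e+01, -1.23342739e+01]), 'qvel': array([-0.01240394, -0.16108265, -0.05481836,  0.03862772, -0.02170432,
       -0.00561369]), 'joint_efforts': array([ 4.02445075e-03, -4.49224198e+01, -2.31654382e+01, -1.41367441e-04,
        3.64447093e-03, -1.74344353e-05]), 'position': array([ 0.18483733, -0.51774837,  0.2307961 ]), 'tool_rot': array([[ 3.36116300e-01, -1.78803640e-04,  9.41820472e-01],
       [-9.41819687e-01,  1.24065475e-03,  3.36116256e-01],
       [-1.22857285e-03, -9.99999214e-01,  2.48603496e-04]]), 'ft_force': array([ 0.41849497, -0.07246747,  0.82304598]), 'wrist_torque': array([ 0.02463448, -0.04040013,  0.01805808]), 'grip_width': 0.0855951169969929}
```

View pics/scene0.png

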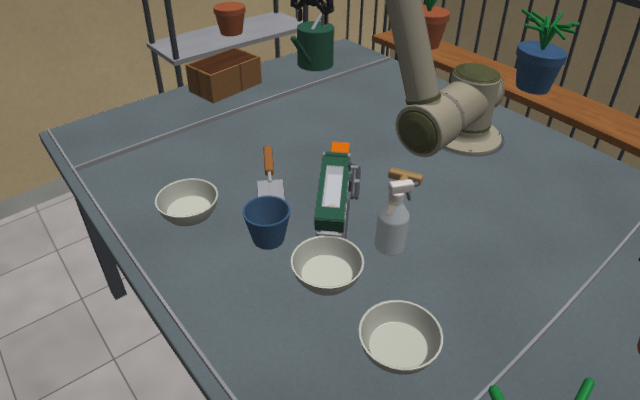

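View pics/top0.png

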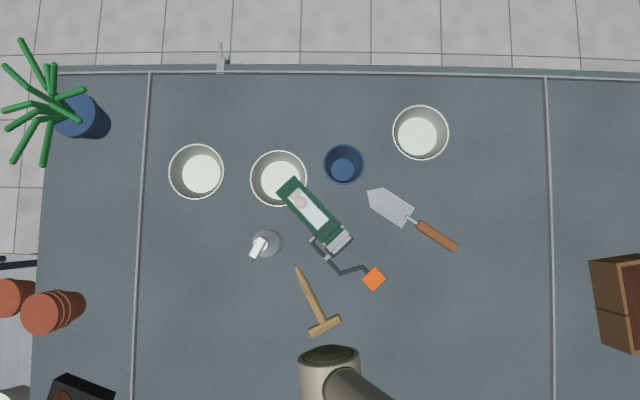

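Top view: dispenser runs from the mouth (290,185) to the orange pad (374,279), with the dish under the mouth at (278,178). The mister is at (265,243), the dibber at (315,300), the trowel at (410,215) and the pot at (343,165). The scene view shows the pad at (340,148).

```bash
cat > h.py <<'E'
import numpy as np, cv2
from rig import env
from scipy.optimize import least_squares
def K(p):
    f=200/np.tan(np.radians(p["vfov"])/2); return f
def proj(p,X):
    X=np.atleast_2d(X); R=cv2.Rodrigues(p["rvec"])[0]; c=X@R.T+p["tvec"]
    s=c[:,:2]/c[:,2:]; r2=(s**2).sum(1,keepdims=True); s=s*(1+p["k1"]*r2)
    return s*K(p)+[p["cx"],p["cy"]]   # col,row
def ray(p,uv):
    f=K(p); M=np.array([[f,0,p["cx"]],[0,f,p["cy"]],[0,0,1.]])
    s=cv2.undistortPoints(np.array([[uv]],float),M,np.array([p["k1"],0,0,0,0.]))[0,0]
    R=cv2.Rodrigues(p["rvec"])[0]; d=R.T@np.array([s[0],s[1],1]); o=-R.T@p["tvec"]; return o,d/np.linalg.norm(d)
def at_z(p,uv,z):
    o,d=ray(p,uv); return o+d*(z-o[2])/d[2]
def tri(ps,uvs):
    f=lambda X: np.concatenate([(proj(p,X)[0]-u) for p,u in zip(ps,uvs)])
    o,d=ray(ps[0],uvs[0]); r=least_squares(f,o+d*1.0); return r.x,np.abs(r.fun).max()
E
python3 - <<'E'
from h import *
ps=[env.get_image(n) for n in ["scene","top"]]
for t in ["pad","dispenser","dish","lid","ball0_center","mister","dibber","pot","trowel","lever"]:
    for n,p in zip("st",ps):
        for o in env.outline_of(t,p)[:4]:
            m=o["mask"]; ys,xs=np.where(m)
            b=cv2.boxPoints(cv2.minAreaRect(np.c_[xs,ys].astype(np.float32)))
            print(t,n,round(o["conf"],2),"rc",np.round(o["pixel"]),m.sum(),"mean cr",xs.mean().round(1),ys.mean().round(1),"box",b.round(1).tolist())
E
```

```text
pad s 0.73 rc [183. 267.] 708 mean cr 269.6 177.6 box [[251.10000610351562, 148.0], [277.6000061035156, 144.6999969482422], [284.1000061035156, 196.89999389648438], [257.6000061035156, 200.1999969482422]]
pad s 0.63 rc [153. 346.] 270 mean cr 347.4 164.6 box [[330.6000061035156, 143.3000030517578], [347.0, 137.0], [368.3999938964844, 192.1999969482422], [352.0, 198.60000610351562]]
pad t 0.85 rc [271. 365.] 747 mean cr 354.9 270.3 box [[301.79998779296875, 256.3999938964844], [312.3999938964844, 235.1999969482422], [388.0, 273.0], [377.3999938964844, 294.20001220703125]]
dispenser s 0.82 rc [192. 337.] 3230 mean cr 335.9 190.6 box [[309.79998779296875, 234.89999389648438], [325.1000061035156, 139.10000610351562], [366.29998779296875, 145.6999969482422], [351.0, 241.39999389648438]]
dispenser t 0.88 rc [224. 320.] 2922 mean cr 323.0 227.7 box [[267.6000061035156, 198.60000610351562], [294.0, 173.89999389648438], [389.0, 276.0], [362.6000061035156, 300.6000061035156]]
dish s 0.98 rc [267. 325.] 3456 mean cr 326.9 264.3 box [[291.0, 235.0], [363.0, 235.0], [363.0, 295.0], [291.0, 295.0]
[... 2421 characters left out ...]
rowel s 0.78 rc [183. 271.] 674 mean cr 269.9 176.9 box [[258.0, 146.0], [283.0, 146.0], [283.0, 197.0], [258.0, 197.0]]
trowel t 0.65 rc [213. 395.] 1591 mean cr 403.6 215.0 box [[360.1000061035156, 201.89999389648438], [373.5, 180.8000030517578], [463.1000061035156, 237.89999389648438], [449.70001220703125, 258.8999938964844]]
lever s 0.86 rc [173. 351.] 328 mean cr 348.3 167.6 box [[329.5, 142.8000030517578], [346.0, 136.1999969482422], [368.29998779296875, 192.5], [351.79998779296875, 199.10000610351562]]
lever t 0.95 rc [272. 367.] 666 mean cr 357.9 271.8 box [[303.0, 257.5], [313.0, 236.89999389648438], [387.79998779296875, 273.20001220703125], [377.79998779296875, 293.79998779296875]]
```

The network's "pad" mask covers the whole lever, so I'll isolate the orange pad by colour. The pose fit will use the pad plus the green lid outline.

```bash
python3 - <<'E'
from h import *
ps={n:env.get_image(n) for n in ["scene","top"]}
for n,p in ps.items():
    hsv=cv2.cvtColor(p["image"],cv2.COLOR_RGB2HSV)
    lv=[o for o in env.outline_of("lever",p)][0]["mask"].astype(np.uint8)
    m=((hsv[...,0]>6)&(hsv[...,0]<22)&(hsv[...,1]>180)&(hsv[...,2]>150)).astype(np.uint8)
    k,lab,st,ce=cv2.connectedComponentsWithStats(m)
    for i in range(1,k):
        if st[i,4]>40:
            ys,xs=np.where(lab==i); b=cv2.boxPoints(cv2.minAreaRect(np.c_[xs,ys].astype(np.float32)))
            print(n,st[i],ce[i].round(1),b.round(1).tolist())
            if n=="top": print(at_z(p,ce[i],0.097), [at_z(p,c,0.098).round(4).tolist() for c in b])
    x=p["image"][(120 if n=="scene" else 160):][: (130 if n=="scene" else 150), (290 if n=="scene" else 260):][:, :140]
    cv2.imwrite(f"pics/crop_{n}.png",cv2.resize(x,None,fx=4,fy=4,interpolation=cv2.INTER_CUBIC)[:,:,::-1])
E
```

```text
scene [331 142  18  11 164] [339.7 146.9] [[330.70001220703125, 150.8000030517578], [331.3999938964844, 141.60000610351562], [348.6000061035156, 142.89999389648438], [347.8999938964844, 152.10000610351562]]
```

```bash
ls -la pics
```

```text
total 1156
drwxr-xr-x 2 agent agent   4096 Dec  7 14:39 .
drwxr-xr-x 3 agent agent   4096 Dec  7 14:39 ..
-rw-r--r-- 1 agent agent 249919 Dec  7 14:39 crop_scene.png
-rw-r--r-- 1 agent agent 276566 Dec  7 14:39 crop_top.png
-rw-r--r-- 1 agent agent 346905 Dec  7 14:38 scene0.png
-rw-r--r-- 1 agent agent 293750 Dec  7 14:38 top0.png
```

View pics/crop_top.png

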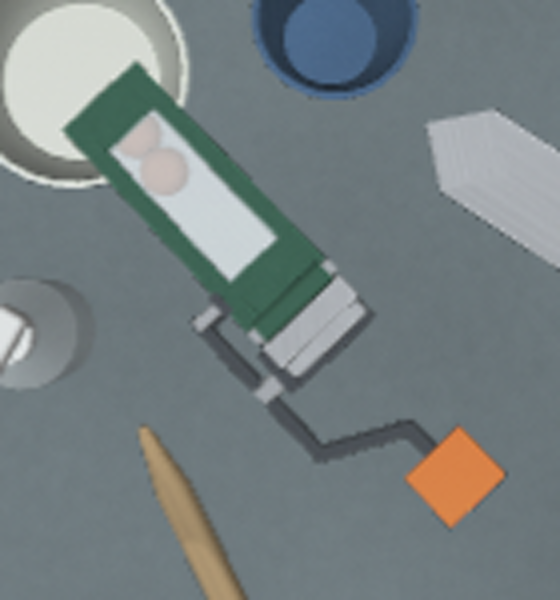

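View pics/crop_scene.png

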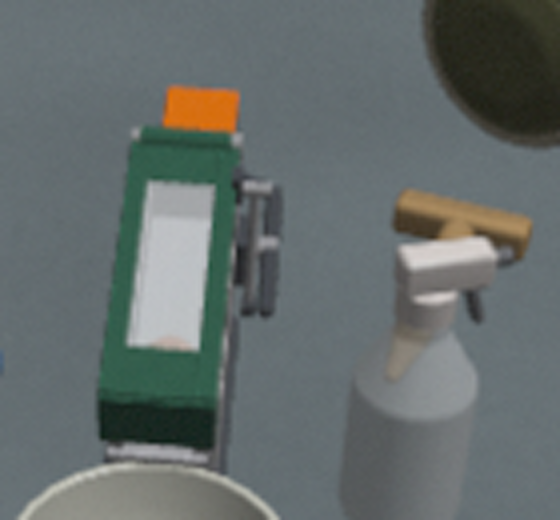

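```bash
python3 - <<'E'
from h import *
p=env.get_image("top")
hsv=cv2.cvtColor(p["image"],cv2.COLOR_RGB2HSV)
print(hsv[279,374],p["image"][279,374])
m=((hsv[...,0]>3)&(hsv[...,0]<22)&(hsv[...,1]>150)&(hsv[...,2]>110)).astype(np.uint8)
m[:255]=0; m[305:]=0; m[:,:350]=0; m[:,400:]=0
ys,xs=np.where(m); print(len(xs),xs.mean(),ys.mean())
b=cv2.boxPoints(cv2.minAreaRect(np.c_[xs,ys].astype(np.float32)))
c=at_z(p,(xs.mean(),ys.mean()),0.097); print(c,b,[at_z(p,q,0.098).round(4).tolist() for q in b])
# green lid
g=((hsv[...,0]>60)&(hsv[...,0]<90)&(hsv[...,1]>100)&(hsv[...,2]>30)).astype(np.uint8)
g[:160]=0;g[260:]=0;g[:,:265]=0;g[:,355:]=0
ys,xs=np.where(g); b=cv2.boxPoints(cv2.minAreaRect(np.c_[xs,ys].astype(np.float32))); print("green",len(xs),b)
E
```

```text
[ 12 170 216] [216 130  72]
307 373.3876221498371 278.6221498371336
[ 0.45374679 -0.06931664  0.097     ] [[360.90952 278.90045]
 [374.7466  266.3213 ]
 [385.7421  278.41632]
 [371.905   290.99548]] [[0.4526, -0.0397, 0.098], [0.4828, -0.0721, 0.098], [0.4549, -0.0984, 0.098], [0.4249, -0.066, 0.098]]
green 0 [[0. 0.]
 [0. 0.]
 [0. 0.]
 [0. 0.]]
```

```bash
python3 - <<'E'
from h import *
ps=[env.get_image(n) for n in ["scene","top"]]
S=lambda u,v:(290+u/4-.4,120+v/4-.4); T=lambda u,v:(260+u/4-.4,160+v/4-.4)
P={}
for n,s,t in [("edge-y",S(103,400),T(137,62)),("edge+y",S(215,405),T(65,130)),
  ("pad outer-y",S(167,87),T(507,475)),("pad outer+y",S(240,92),T(450,528))]:
    x,e=tri(ps,[s,t]); P[n]=x; print(n,x.round(4),e.round(2))
m=(P["edge-y"]+P["edge+y"])/2; c=np.array([.4537,-.0693,.097])
print("edge mid",m, "yaw mid",np.degrees(np.arctan2(*(m-c)[[1,0]])),"dist",np.linalg.norm((m-c)[:2]))
for a,b in [("edge-y","edge+y"),("pad outer-y","pad outer+y")]:
    d=P[b]-P[a]; print(np.degrees(np.arctan2(-d[0],d[1])),np.linalg.norm(d))
for z,q in [(.098,[(458,427),(507,475),(450,528),(405,478)])]:
    w=[at_z(ps[1],T(*k),z) for k in q]; print(np.round(w,4),np.mean(w,0))
# fit pad: pose x,y,yaw,z with four corners top
def cor(v):
    x,y,yaw,z=v; c,s=np.cos(yaw),np.sin(yaw); t=np.radians(12); o=[]
    for u,w in [(.02,-.023),(-.02,-.023),(-.02,.023),(.02,.023)]:
        u2,dz=u*np.cos(t),-u*np.sin(t); o.append([x+c*u2-s*w,y+s*u2+c*w,z+dz])
    return np.array(o)
obsT=np.array([T(*k) for k in [(458,427),(507,475),(450,528),(405,478)]])
obsS=np.array([S(167,87),S(240,92)])
f=lambda v:np.r_[(proj(ps[1],cor(v))-obsT).ravel(),(proj(ps[0],cor(v))[1:3]-obsS).ravel()]
r=least_squares(f,[.454,-.069,np.radians(45),.098]); print(r.x,np.degrees(r.x[2]),r.fun.round(1))
for t in ["mister","dibber","trowel","dish","pot"]: 
    o=env.outline_of(t,ps[1]); 
    for k in o[:2]: print(t,at_z(ps[1],k["pixel"][::-1],{"mister":.1,"dish":.02,"pot":.05}.get(t,0.01)).round(3),k["conf"])
E
```

```text
edge-y [0.6922 0.1251 0.1203] 0.85
edge+y [0.6519 0.1652 0.1222] 0.28
pad outer-y [ 0.4555 -0.0987  0.1033] 0.17
pad outer+y [ 0.4238 -0.0653  0.1037] 0.37
edge mid [0.67205135 0.14513286 0.12125485] yaw mid 44.4812488638983 dist 0.3060371938759204
45.07917845951117 0.056814030920959165
43.45625486183007 0.0460450023089868
[[ 0.4827 -0.0706  0.098 ]
 [ 0.4551 -0.0998  0.098 ]
 [ 0.4235 -0.0665  0.098 ]
 [ 0.4521 -0.0396  0.098 ]] [ 0.45335622 -0.06911598  0.098     ]
[ 0.45332524 -0.0687524   0.76951289  0.09890689] 44.08984091178081 [ 0.3 -0.4 -0.   0.2 -0.   0.4 -0.5  0.1 -0.2  0.  -0.4  0. ]
mister [0.528 0.192 0.1  ] 0.71
mister [0.569 0.057 0.1  ] 0.53
dibber [0.348 0.063 0.01 ] 0.96
dibber [0.617 0.087 0.01 ] 0.65
trowel [0.522 0.204 0.01 ] 0.25
dish [0.707 0.186 0.02 ] 0.85
dish [0.714 0.4   0.02 ] 0.68
```

Pad centre is about (0.453, -0.069, 0.098) and dispenser yaw about 44.2°. The two views agree to about 0.5 px. I'll close the fingers, travel to above the pad, then align the jaw axis with dispenser y.

{"fn": "carry_out", "kwargs": {
  "plan": [
    [[-0.033, 0.0, 0.04], [0, 0, 0], 0],
    [[-0.033, 0.0, 0.04], [0, 0, 0], 0],
    [[-0.033, 0.0, 0.04], [0, 0, 0], 0],
    [[-0.033, 0.0, 0.04], [0, 0, 0], 0],
    [[-0.033, 0.01, 0.04], [0, 0, 0], 0],
    [[-0.033, 0.01, 0.04], [0, 0, 0], 0],
    [[-0.033, 0.01, 0.04], [0, 0, 0], 0],
    [[-0.033, 0.01, 0.04], [0, 0, 0], 0]
  ],
  "force": 40
}}

```text
time_s: 2.8
position: [0.3982, -0.1603, 0.1913]
tool_rot: [[0.336, 0.001, 0.942], [-0.942, -0.0, 0.336], [0.001, -1.0, 0.0]]
ft_force: [1.4, -0.5, -0.4]
grip_width: -0.0002
```

{"fn": "carry_out", "kwargs": {
  "plan": [
    [[-0.0338, 0.01, 0.0413], [0, 0, 0], 0],
    [[-0.0338, 0.01, 0.0413], [0, 0, 0], 0],
    [[0, 0.01, 0], [0, -8.2, 0], 0],
    [[0, 0.01, 0], [0, -8.2, 0], 0],
    [[0, 0.01, 0], [0, -8.2, 0], 0],
    [[0, 0.01, 0], [0, 0, 0], 0],
    [[0, 0, 0], [0, 0, 0], 0]
  ]
}}

```text
time_s: 3.68
position: [0.4523, -0.0703, 0.1308]
tool_rot: [[0.696, -0.001, 0.718], [-0.718, 0.0, 0.696], [-0.001, -1.0, -0.0]]
ft_force: [-0.2, -0.1, 0.1]
grip_width: 0.0002
```

```bash
python3 - <<'E'
from h import *
o=env.observe(); print(o["time_s"],o["position"],o["tool_rot"].round(3),o["ft_force"],o["q"])
for n in ["scene","top"]:
    p=env.get_image(n); print(n,proj(p,o["position"])[0],proj(p,[.4533,-.069,.0985])[0])
    cv2.imwrite(f"pics/{n}1.png",p["image"][:,:,::-1])
E
```

```text
3.675 [ 0.45232287 -0.07030251  0.13083109] [[ 0.696 -0.001  0.718]
 [-0.718  0.     0.696]
 [-0.001 -1.    -0.   ]] [-0.17447274 -0.06039003  0.10724321] [-2.37074575e+01  1.90627290e+01  9.75894644e+01 -1.39797140e-03
  6.34198540e+01  2.22140216e+01]
scene [339.91914922 136.17838025] [339.48534362 147.56299961]
top [375.65416784 281.12758307] [373.32981403 278.88994863]
```

View pictures.

View pics/scene1.png

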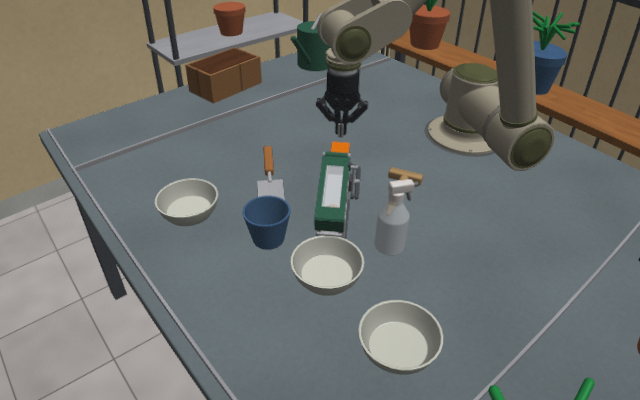

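View pics/top1.png

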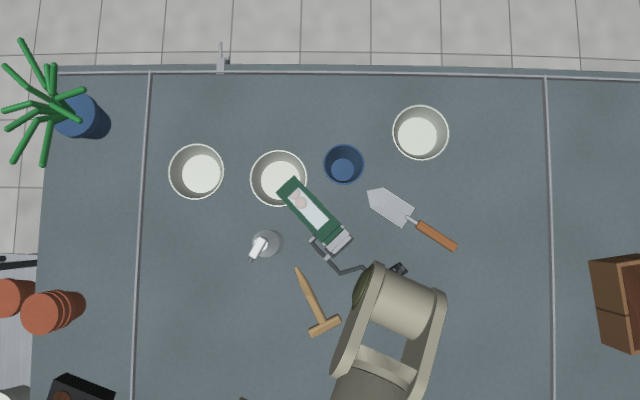

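The shut fingertips (scene 340,130) are straight above the orange pad (340,148), and the arm is clear of everything. Starting the descent.

{"fn": "carry_out", "kwargs": {
  "plan": [
    [[0, 0.01, 0.0015], [0, 0, 0], 0],
    [[0, 0.01, 0], [0, 0, 0], 0],
    [[0, 0.005, 0], [0, 0, 0], 0],
    [[0, 0.005, 0], [0, 0, 0], 0],
    [[0, 0.005, 0], [0, 0, 0], 0],
    [[0, 0.005, 0], [0, 0, 0], 0],
    [[0, 0.005, 0], [0, 0, 0], 0]
  ]
}}

```text
time_s: 4.65
position: [0.4536, -0.0697, 0.0865]
tool_rot: [[0.698, 0.0, 0.716], [-0.716, -0.001, 0.698], [0.001, -1.0, -0.001]]
ft_force: [-3.5, -3.4, 6.7]
grip_width: 0.0003
```

{"fn": "carry_out", "kwargs": {
  "plan": [
    [[0, 0.005, 0], [0, 0, 0], 0],
    [[0, 0.005, 0], [0, 0, 0], 0],
    [[0, 0.005, 0], [0, 0, 0], 0],
    [[0, 0.005, 0], [0, 0, 0], 0],
    [[0, 0.005, 0], [0, 0, 0], 0],
    [[0, 0.004, 0], [0, 0, 0], 0]
  ]
}}

```text
time_s: 5.4
position: [0.4544, -0.0692, 0.0576]
tool_rot: [[0.697, 0.002, 0.717], [-0.717, 0.0, 0.697], [0.001, -1.0, 0.002]]
ft_force: [1.8, 3.4, 6.8]
grip_width: -0.0001
```

```bash
python3 - <<'E'
from h import *
o=env.observe(); print(o["time_s"],o["position"],o["ft_force"])
p=env.get_image("scene")
cv2.imwrite(f"pics/scene2.png",p["image"][:,:,::-1])
E
```

```text
5.4 [ 0.45437077 -0.06918276  0.05764274] [1.78391343 3.36197964 6.792478  ]
```

View pics/scene2.png

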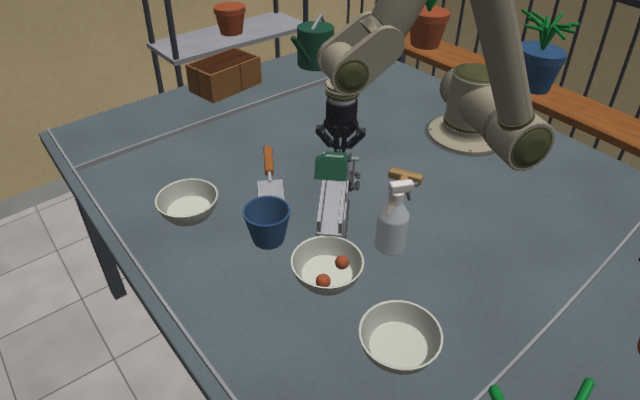

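The lid stands open and both balls are in the dish at (342,262) and (323,281). The lever isn't on its stop yet, so I'll press on until the force rises.

{"fn": "carry_out", "kwargs": {
  "plan": [
    [[0, 0.002, 0], [0, 0, 0], 0],
    [[0, 0.0015, 0], [0, 0, 0], 0],
    [[0, 0.0, 0], [0, 0, 0], 0]
  ]
}}

```text
time_s: 5.82
position: [0.4544, -0.0693, 0.0543]
tool_rot: [[0.698, 0.002, 0.717], [-0.717, -0.0, 0.698], [0.002, -1.0, 0.001]]
ft_force: [1.8, 1.9, 4.3]
grip_width: -0.0002
```

{"fn": "carry_out", "kwargs": {
  "plan": [
    [[0, 0.001, 0], [0, 0, 0], 0],
    [[0, 0.001, 0], [0, 0, 0], 0],
    [[0, 0.0, 0], [0, 0, 0], 0]
  ]
}}

```text
time_s: 6.2
position: [0.4546, -0.0693, 0.0532]
tool_rot: [[0.698, 0.003, 0.716], [-0.716, -0.001, 0.698], [0.003, -1.0, 0.002]]
ft_force: [-2.4, 4.0, 17.9]
grip_width: 0.0001
```

At 17.9 N the lever is on its stop. Holding there for a second and checking both views.

{"fn": "carry_out", "kwargs": {
  "plan": [
    [[0, 0, 0], [0, 0, 0], 0],
    [[0, 0, 0], [0, 0, 0], 0],
    [[0, 0, 0], [0, 0, 0], 0],
    [[0, 0, 0], [0, 0, 0], 0],
    [[0, 0, 0], [0, 0, 0], 0],
    [[0, 0, 0], [0, 0, 0], 0],
    [[0, 0, 0], [0, 0, 0], 0],
    [[0, 0, 0], [0, 0, 0], 0]
  ]
}}

```text
time_s: 7.2
position: [0.4546, -0.0693, 0.0532]
tool_rot: [[0.698, 0.003, 0.716], [-0.716, -0.001, 0.698], [0.003, -1.0, 0.002]]
ft_force: [-0.3, 3.9, 17.5]
grip_width: 0.0001
```

```bash
python3 - <<'E'
from h import *
o=env.observe(); print(o["time_s"],o["position"],o["ft_force"])
a=env.get_image("scene")["image"][120:320,230:430]; b=env.get_image("top")["image"][130:330,230:430]
cv2.imwrite("pics/both3.png",cv2.resize(np.hstack([a,b]),None,fx=2,fy=2,interpolation=cv2.INTER_CUBIC)[:,:,::-1])
E
```

```text
7.2 [ 0.45458987 -0.06929998  0.05322155] [-0.25546839  3.85905894 17.53434064]
```

View pics/both3.png

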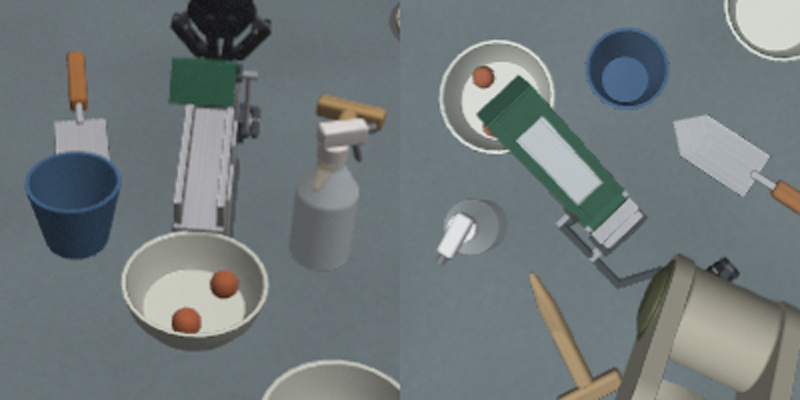

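Both balls are at rest in the dish, the trough is empty and the lid is wide open. Now easing up at about 16 mm/s.

{"fn": "carry_out", "kwargs": {
  "plan": [
    [[0, -0.002, 0], [0, 0, 0], 0],
    [[0, -0.002, 0], [0, 0, 0], 0],
    [[0, -0.002, 0], [0, 0, 0], 0],
    [[0, -0.002, 0], [0, 0, 0], 0],
    [[0, -0.002, 0], [0, 0, 0], 0],
    [[0, -0.002, 0], [0, 0, 0], 0],
    [[0, -0.002, 0], [0, 0, 0], 0],
    [[0, -0.002, 0], [0, 0, 0], 0]
  ]
}}

```text
time_s: 8.3
position: [0.4536, -0.0694, 0.068]
tool_rot: [[0.698, -0.0, 0.716], [-0.716, -0.0, 0.698], [-0.0, -1.0, -0.0]]
ft_force: [-3.0, -3.9, 5.2]
grip_width: -0.0005
```

{"fn": "carry_out", "kwargs": {
  "plan": [
    [[0, -0.002, 0], [0, 0, 0], 0],
    [[0, -0.002, 0], [0, 0, 0], 0],
    [[0, -0.002, 0], [0, 0, 0], 0],
    [[0, -0.002, 0], [0, 0, 0], 0],
    [[0, -0.002, 0], [0, 0, 0], 0],
    [[0, -0.002, 0], [0, 0, 0], 0],
    [[0, -0.002, 0], [0, 0, 0], 0],
    [[0, -0.002, 0], [0, 0, 0], 0]
  ]
}}

```text
time_s: 9.3
position: [0.4538, -0.0691, 0.084]
tool_rot: [[0.698, 0.0, 0.716], [-0.716, 0.0, 0.698], [0.0, -1.0, 0.001]]
ft_force: [-0.4, -2.3, 4.6]
grip_width: 0.0002
```

{"fn": "carry_out", "kwargs": {
  "plan": [
    [[0, -0.002, 0], [0, 0, 0], 0],
    [[0, -0.002, 0], [0, 0, 0], 0],
    [[0, -0.0015, 0], [0, 0, 0], 0],
    [[0, -0.0015, 0], [0, 0, 0], 0],
    [[0, -0.0015, 0], [0, 0, 0], 0],
    [[0, -0.001, 0], [0, 0, 0], 0],
    [[0, -0.001, 0], [0, 0, 0], 0],
    [[0, -0.001, 0], [0, 0, 0], 0]
  ]
}}

```text
time_s: 10.3
position: [0.4537, -0.0693, 0.0954]
tool_rot: [[0.698, 0.0, 0.716], [-0.716, 0.0, 0.698], [-0.0, -1.0, 0.0]]
ft_force: [3.2, 3.2, 4.2]
grip_width: -0.0001
```

Still in contact at 4.2 N. The last few millimetres go more slowly.

{"fn": "carry_out", "kwargs": {
  "plan": [
    [[0, -0.001, 0], [0, 0, 0], 0],
    [[0, -0.001, 0], [0, 0, 0], 0],
    [[0, -0.001, 0], [0, 0, 0], 0],
    [[0, -0.001, 0], [0, 0, 0], 0],
    [[0, -0.001, 0], [0, 0, 0], 0],
    [[0, -0.001, 0], [0, 0, 0], 0],
    [[0, -0.001, 0], [0, 0, 0], 0],
    [[0, -0.001, 0], [0, 0, 0], 0]
  ]
}}

```text
time_s: 11.3
position: [0.4534, -0.0693, 0.1032]
tool_rot: [[0.698, -0.001, 0.716], [-0.716, 0.0, 0.698], [-0.0, -1.0, -0.0]]
ft_force: [-0.4, -0.2, -0.4]
grip_width: -0.0001
```

```bash
python3 - <<'E'
from h import *
o=env.observe(); print(o["time_s"],o["position"],o["ft_force"])
a=env.get_image("scene")["image"][120:320,230:430]; b=env.get_image("top")["image"][130:330,230:430]
cv2.imwrite("pics/both4.png",cv2.resize(np.hstack([a,b]),None,fx=2,fy=2,interpolation=cv2.INTER_CUBIC)[:,:,::-1])
E
```

```text
11.3 [ 0.45344222 -0.06933414  0.10324941] [-0.4209384  -0.17183169 -0.42146784]
```

View pics/both4.png

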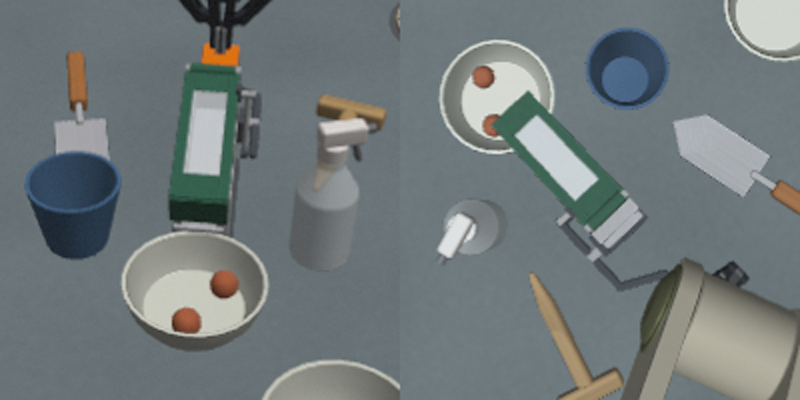

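The lid is shut, both balls are in the dish, and the contact force is zero at z = 0.103. Moving clear, slowly at first, then straight up and back.

{"fn": "carry_out", "kwargs": {
  "plan": [
    [[0, -0.002, 0], [0, 0, 0], 0],
    [[0, -0.004, 0], [0, 0, 0], 0],
    [[0, -0.01, 0], [0, 0, 0], 0],
    [[0, -0.02, 0], [0, 0, 0], 0],
    [[0, -0.03, 0], [0, 0, 0], 0],
    [[0, -0.03, -0.02], [0, 0, 0], 0],
    [[0.02, -0.02, -0.03], [0, 0, 0], 0],
    [[0, 0, 0], [0, 0, 0], 0]
  ]
}}

```text
time_s: 12.4
position: [0.432, -0.1202, 0.2213]
tool_rot: [[0.696, 0.003, 0.718], [-0.718, -0.002, 0.696], [0.004, -1.0, 0.001]]
ft_force: [-0.7, 1.0, -0.2]
grip_width: 0.0002
```

{"fn": "carry_out", "kwargs": {
  "plan": [
    [[0.04, 0, -0.01], [0, 0, 0], 0],
    [[0.04, 0, -0.01], [0, 0, 0], 0],
    [[0.04, 0, -0.01], [0, 0, 0], 0],
    [[0.02, 0, 0], [0, 0, 0], 0],
    [[0, 0, 0], [0, 0, 0], 0],
    [[0, 0, 0], [0, 0, 0], 0],
    [[0, 0, 0], [0, 0, 0], 0],
    [[0, 0, 0], [0, 0, 0], 0]
  ]
}}

```text
time_s: 13.4
position: [0.5078, -0.2392, 0.2196]
tool_rot: [[0.698, 0.0, 0.716], [-0.716, -0.0, 0.698], [0.0, -1.0, 0.0]]
ft_force: [-0.6, 0.6, -0.6]
grip_width: -0.0004
```

```bash
python3 - <<'E'
from h import *
o=env.observe(); print(o["time_s"],o["position"],o["ft_force"],o["qvel"].round(2))
A=env.get_image("scene")["image"];B=env.get_image("top")["image"]
a=A[120:320,230:430]; b=B[130:330,230:430]
cv2.imwrite("pics/both5.png",cv2.resize(np.hstack([a,b]),None,fx=2,fy=2,interpolation=cv2.INTER_CUBIC)[:,:,::-1])
for n,c in [("scene",A),("top",B)]:
    z=cv2.imread(f"pics/{n}0.png")[:,:,::-1]; d=np.abs(z.astype(int)-c).max(2)>40
    k,l,s,ce=cv2.connectedComponentsWithStats(d.astype(np.uint8)); print(n,[q.tolist() for q in s[1:] if q[4]>25])
E
```

```text
13.4 [ 0.50776591 -0.23922392  0.21961652] [-0.56956248  0.57969884 -0.59866795] [-0.15  0.32 -0.35 -0.02 -0.1  -0.01]
scene [[254, 0, 80, 87, 2646], [278, 0, 12, 9, 98], [391, 0, 104, 157, 5583], [446, 0, 15, 32, 205], [478, 0, 9, 36, 90], [459, 13, 40, 56, 764], [496, 62, 14, 46, 155], [469, 107, 64, 66, 2388], [335, 255, 14, 15, 160], [316, 274, 15, 13, 167]]
top [[266, 163, 12, 12, 108], [271, 187, 9, 12, 74], [440, 222, 162, 170, 12755], [421, 339, 38, 61, 576], [298, 344, 61, 23, 1001], [306, 365, 88, 35, 1725], [235, 376, 56, 24, 629]]
```

View pics/both5.png

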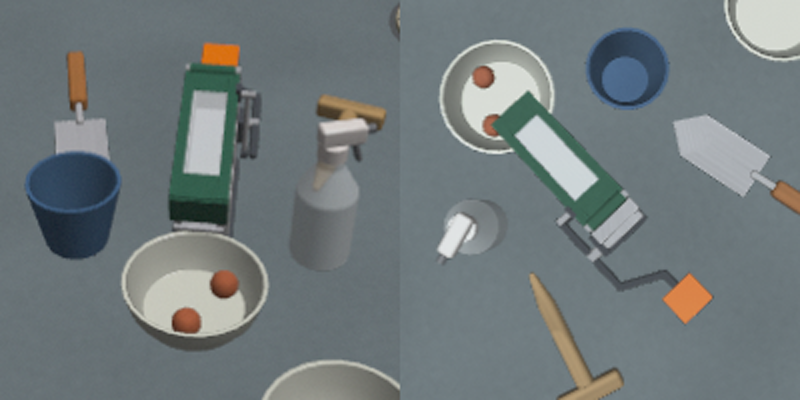

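The only differences from the first pictures are the arm and the two balls, now in the dish. The lid and pad are back at rest, so I'm handing in.

```bash
python3 -c "
from rig import env
print(env.close_job())"
```

```text
the job is handed in; nothing more can be done
None
```

I pressed the orange pad with shut fingertips all the way to its stop. The force on the tool there was about 18 N, with the fingertips at z = 0.053 m. The green lid swung wide open and both clay balls rolled into the white dish. I held the lever down for another second, then let it up at about 16 mm/s, slowing to 8 mm/s at the end. The fingers still carried 4 to 5 N of load at each check until the lid was nearly shut.

**Last checks:** The final pictures show the lid shut, the pad back at its rest position, and both balls lying in the dish. Compared with the first pictures, only the arm and the balls have changed, so the dish, pot, mister, dibber and trowel did not move. The arm stood clear with no contact force, and the job took 13.4 s.

**Disagreements:** The trained networks mixed up some names: "pad" returned the whole lever, and some "mister" and "trowel" hits were wrong. I located the pad from its orange corners in two views instead, which agreed to about 0.5 pixel. I did not measure the lid's closing speed directly; at those lever speeds it works out to roughly 0.3 rad/s, against the limit of about 2 rad/s.

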